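# Push a stuck reagent cartridge out of its dock with the ejector rod

## Robot

A 6-joint arm with a two-finger parallel gripper is mounted at the origin on a cart in front of the work surface, level with it; the furniture and walls round the work are solid. World frame = base frame: x ahead of the robot, y to its left, z up, the work surface at z = 0. Lengths are in m, angles in rad, forces in N, time in s.
With the tool pointing down it reaches from about 0.35 to 0.775 m from the base axis. Payload 7.3 kg.
Tool frame: the origin (TCP) lies midway between the tips of the shut fingers; the grasp point (between the pads) lies 19 mm behind it (robot.grip_depth is the z of the grasp point in the tool frame, in m); z points along the fingers, y is the line along which they close (so a half turn about z gives the same grasp; the last joint's range is limited). The gripper opens to 92 mm and grips with 3 to 60 N. Pads are 19 mm wide; open, the fingers measure 130 mm over their backs; the gripper's body (75 mm by 190 mm) begins 47 mm behind the grasp point.
Start: joints at [-1.479, 0.342, 1.524, -0, 1.275, -0.146], TCP at [0.124, -0.51, 0.227] pointing down, gripper open.
Joint ranges: [-2.53, 2.53], [-0.77, 2.02], [0.04, 2.7], [-1, 4.14], [0.28, 2.66], [-3.11, 3.11]. Speed limits (rad/s): [2.57, 2.57, 3.14, 3.14, 3.14, 3.14].

## Interface

Orientations are given as [roll, pitch, yaw] about the fixed x, y, z axes, in that order (R = Rz(yaw) Ry(pitch) Rx(roll)).
In Python, from cell import robot, viewer gives the robot as it stands.
- The arm moves only by the tool step_arm, never from a script. Its argument "increments" is a list of rows, each an object with "delta_pos": the shift along the tool's x, y, z in cm, a list of three; "dr": the turn, a rotation vector about the tool's x, y, z in degrees, a list of three; "fingers": the closure, from -1 (fully open) to 1 (shut), so that 0 is half open. In form: [{"delta_pos": [tx, ty, tz], "dr": [wx, wy, wz], "fingers": fingers}, ...]. A call has exactly 5 rows; each row is the pose to reach, as a shift and turn from the pose commanded when the call began, along the tool's axes at that moment; what a row does not reach only later rows make up. A row lasts 1/8 s, in which the tool goes at most 62.5 mm and 10.7 degrees, less where a joint would pass 70% of its speed; a pose out of reach is approached as far as the arm can. A call with a gripper value outside its range is refused whole. The fingers move at their own pace and stop on an object; "newtons" is the grip in N (left out, the last holds). Time passes only in rows, so rows that repeat a pose let the fingers close, or fill a call up. It gives the time, the measured TCP pose, the force, the opening and the grip force at its end, in the units of the state.
- robot.observe(): the state, without advancing time (a new reading comes with each control period).
- viewer.read_camera(name): name is "scene" or "top"; returns the picture (480x640x3 uint8, red, green, blue); there is no depth.
- viewer.camera_params(name): a dict with "K" (3x3 intrinsics, pixels), "T" (4x4, takes a point from camera to world coordinates). Camera axes: x right, y down, z forward; pixel columns grow to the right and rows downward; lengths in m; the calibration is good to about 2 mm. A picture is of the moment at which its call begins. camera_params takes no time and is no camera call.
- robot.hand_in(): hands the job in; it is judged then, once.
The state is a dict: "time": time; "qpos": joint angles; "qvel": joint speeds; "joint_efforts": joint torques, N m; "tool_pos": TCP position; "tool_rot": TCP orientation; "contact_force": force on the tool from outside, world axes, zero at the start; "torque": the same for the moment, N m; "opening": finger opening in m; "grip_force": force on a finger pad.
Only numpy, scipy, OpenCV 4.12 (cv2) and the standard library are available. Lean on these libraries where they do the work, as an engineer would, in place of code of your own. Each camera call takes 0.05 s, during which the arm holds its last target. There are 200 camera calls.

## Task

The reagent cartridge is stuck in the white dock. Pick up the ejector rod from the grey bench mat, push the cartridge out from behind through the round access hole in the dock's back until it is completely out of the bay and standing wholly on the dock's front shelf, then draw the rod out and lay it flat on the mat again. Do not touch the cartridge with the gripper, push it off the shelf, or disturb the carton, cup and dropper bottle nearby.

Things in the scene. Friction and masses are not known exactly. Their poses are not given: they have to be found in the camera images.
- dock: White cartridge dock, fixed, 150 x 76 x 95 mm in all. Origin: on the worktop under the middle of its housing (60 in x, 76 in y, 95 high, x -30 to +30 mm); +z up. Its bay is a level pocket 45 wide, 36 high, from the mouth at x = -30 back to x = +18. +x, the back with the access hole, faces roughly to the robot's left (+y); the front shelf, at -x, to its right.
- dock_hole (a point): Centre of the round access hole, 18 mm in diameter, in the outer face of the dock's back: dock (30, 0, 62) mm. The hole runs along dock x through the 12 mm thick back wall into the bay.
- dock_mouth (a point): Middle of the bay floor's edge at the mouth: dock (-30, 0, 45) mm. The floor is level, z = 45, in the bay and on along the shelf. A spring detent in the bay's roof above dock x = -6 clamps the cartridge: pushing takes about 5 to 8 N, much less once the cartridge's back has passed it.
- shelf_end (a point): Middle of the shelf's open end: dock (-120, 0, 45) mm. The shelf reaches from the mouth to here, 76 wide, with 5 mm high rails along both sides (66 mm between them) but no end stop: a part pushed too far falls off.
- cartridge: Grey plastic cartridge block, 46 (x) x 42 (y) x 34 mm high, about 90 g, stuck in the bay, front flush with the mouth, back 2 mm from the back wall. Origin: centre of its underside; axes as the dock's. It leaves along the dock's -x and is clear of the bay with its origin beyond dock x = -53 mm, and wholly on the shelf up to x = -97 mm.
- rod: Ejector rod, about 120 g, lying on the mat. Square black handle 90 long x 26 x 26 mm, with a plain steel pin of 8 mm diameter and 120 mm length on its +x end, on the handle's axis. Origin: centre of the handle's underside; x points along the rod to the tip, z up; the axis of handle and pin is 13 mm above the origin. Centre of mass about 8 mm from the origin towards the tip.
- rod_tip (a point): End of the steel pin, on its axis: rod (165, 0, 13) mm.
- rod_butt (a point): Rear end of the handle, on its axis: rod (-45, 0, 13) mm.
- mat: Flat grey bench mat, fixed, 120 (x) x 270 (y) x 3 mm thick. Origin: centre of its underside, on the worktop. The rod lies on it along y with its tip to -y, roughly in the middle.
- slide_pack: Small pale green carton, 29 x 78 x 30 mm, beyond the end of the shelf, on its far side; origin under its centre. Leave alone.
- cup: Sample cup with white lid, 64 mm in diameter, 70 mm high, to the right of the dock, beyond the dropper bottle; origin under its centre. Leave alone.
- dropper: Small amber dropper bottle, 27 mm in diameter, 82 mm high, to the right of the dock; origin under its centre. Leave alone.

How it is judged:
By the outcome, as a careful person would: the job done as asked, in the order asked, and still so for the second after the job is handed in, with the robot touching nothing.
It also fails if it takes over 59 s, if anything falls off the work surface, if the arm or the gripper's body presses on something with over 40 N, if the wrist force passes 120 N, or if a joint passes its speed limit or range.

## Working session

There is one attempt and no reset: what is moved stays moved. The work goes in short steps, Python scripts to look and compute and a tool call to move; the robot and the scene stay as the last step left them, time stands still between calls to the robot, and variables do not carry over. Pictures are saved under pics/ and viewed, at most 10 in all, crops included, and the job is handed in when it is done.

Besides the shell and the picture viewer there is one more tool, called after "Call:" as name(argument=value, ...), one argument or row to a line, values as JSON. step_arm: Moves the arm, as the interface text tells. Its arguments: {"type":"object","properties":{"increments":{"type":"array"},"newtons":{"type":"number"}},"required":["increments"]}

```bash
ls; mkdir -p pics; python3 - <<'E'
from cell import robot, viewer
import cv2, numpy as np
for n in ("scene","top"):
    cv2.imwrite(f"pics/{n}0.png", cv2.cvtColor(viewer.read_camera(n),cv2.COLOR_RGB2BGR))
    p=viewer.camera_params(n); print(n,np.round(p["K"],1).tolist(),np.round(p["T"],3).tolist())
print(robot.observe())
E
```

```text
pics
scene [[475.0, 0.0, 320.5], [0.0, 475.0, 237.1], [0.0, 0.0, 1.0]] [[0.768, -0.483, 0.421, 0.175], [-0.64, -0.557, 0.528, -0.819], [-0.02, -0.676, -0.737, 0.693], [0.0, 0.0, 0.0, 1.0]]
top [[480.3, 0.0, 312.9], [0.0, 480.3, 236.7], [0.0, 0.0, 1.0]] [[-0.015, -0.996, 0.083, 0.475], [-1.0, 0.015, -0.005, -0.352], [0.004, -0.083, -0.997, 0.914], [0.0, 0.0, 0.0, 1.0]]
{'time': 0.1, 'qpos': array([-1.47902665e+00,  3.42611675e-01,  1.52491572e+00,  3.92772849e-06,
        1.27535100e+00, -1.46025007e-01]), 'qvel': array([-0.00236064, -0.00048807, -0.00273637, -0.00080753,  0.00078051,
        0.00011181]), 'joint_efforts': array([ 1.72275155e-03, -4.32004631e+01, -2.44693655e+01,  7.18314364e-02,
        5.25761582e-02, -4.81851896e-05]), 'tool_pos': array([ 0.12364703, -0.50987644,  0.22613793]), 'tool_rot': array([-3.14032114e+00, -1.90800394e-04,  2.37793415e-01]), 'contact_force': array([ 0.25469389, -0.09543286, -0.76019097]), 'torque': array([0.00655649, 0.00361681, 0.03428406]), 'grip_force': 0.0, 'opening': 0.09193788774689679}
```

View pics/scene0.png

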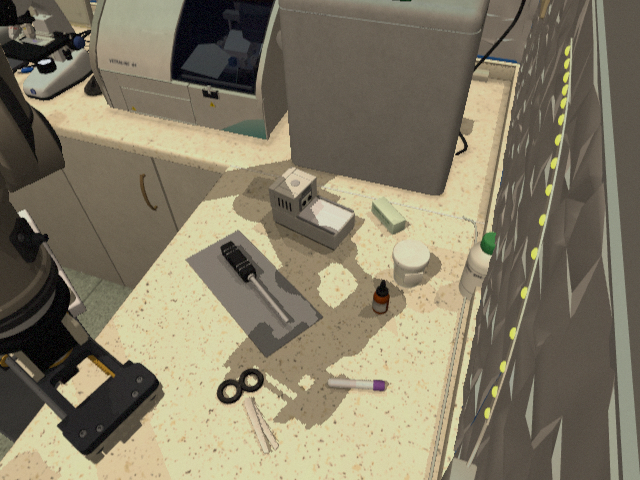

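View pics/top0.png

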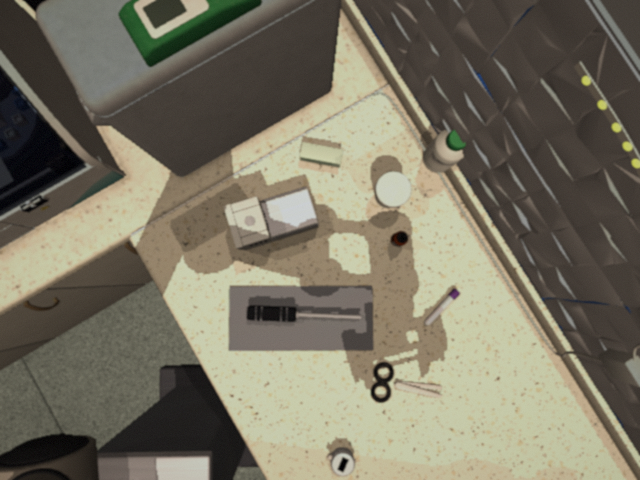

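The scene view shows the dock around (312,205), the rod from (230,245) to (290,320). In the top view, the rod runs from (247,313) to (360,317) and the dock from (228,225) to (316,205). I'll enlarge both.

```bash
python3 - <<'E'
import cv2, numpy as np
a=cv2.imread("pics/top0.png")[180:350,220:380]; b=cv2.imread("pics/scene0.png")[160:330,220:360]
a=cv2.resize(a,None,fx=3.5,fy=3.5,interpolation=cv2.INTER_CUBIC)[:595,:410+150];
cv2.imwrite("pics/a.png",a)
b=cv2.resize(b,None,fx=3.5,fy=3.5,interpolation=cv2.INTER_CUBIC); cv2.imwrite("pics/b.png",b)
print(a.shape,b.shape)
E
```

```text
(595, 560, 3) (595, 490, 3)
```

View pics/a.png

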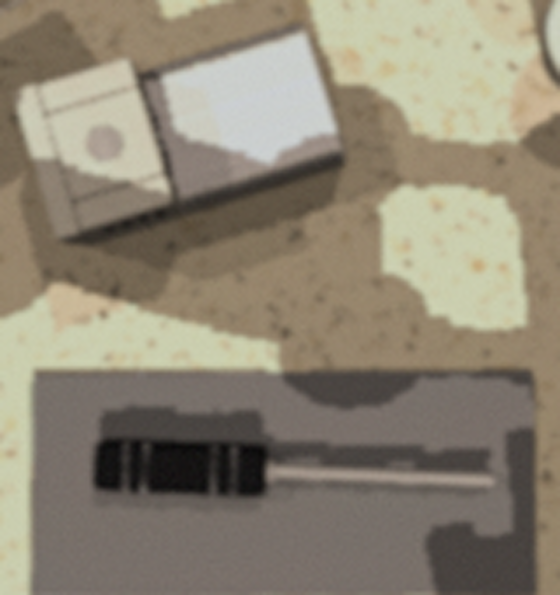

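View pics/b.png

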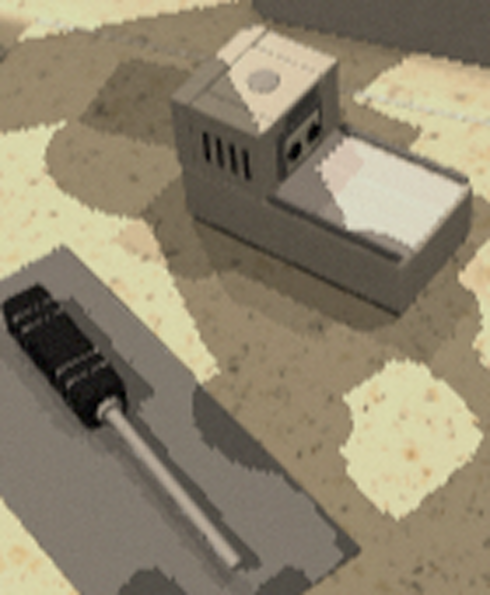

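```bash
cat > h.py <<'E'
import numpy as np, cv2
from scipy.optimize import least_squares
from scipy.spatial.transform import Rotation as Ro
from cell import viewer, robot
P={n:viewer.camera_params(n) for n in("top","scene")}
def proj(n,X):
    T=P[n]["T"]; c=(np.atleast_2d(X)-T[:3,3])@T[:3,:3]; q=c@P[n]["K"].T
    return q[:,:2]/q[:,2:]
def ray(n,u,v,z):
    T=P[n]["T"]; d=T[:3,:3]@np.linalg.solve(P[n]["K"],[u,v,1]); o=T[:3,3]
    return o+d*(z-o[2])/d[2]
def w(p,X): # pose x,y,yaw (m,rad), X mm
    c,s=np.cos(p[2]),np.sin(p[2]); X=np.atleast_2d(X)/1000
    return np.c_[p[0]+c*X[:,0]-s*X[:,1],p[1]+s*X[:,0]+c*X[:,1],X[:,2]]
def fit(p0,obs): # obs: {cam: [((X),(u,v))...]}
    f=lambda p: np.concatenate([(proj(n,w(p,[o[0] for o in l]))-np.array([o[1] for o in l])).ravel() for n,l in obs.items()])
    r=least_squares(f,p0,loss="soft_l1"); return r.x, f(r.x).reshape(-1,2)
E
python3 - <<'E'
from h import *
off={"top":(220,180),"scene":(220,160)}
def cv(o): return {n:[(X,[(u+.5)/3.5-.5+off[n][0],(v+.5)/3.5-.5+off[n][1]]) for X,(u,v) in l] for n,l in o.items()}
d={"top":[((30,-38,95),(17,88)),((-30,-38,95),(131,60)),((-30,38,95),(173,203)),((30,38,95),(62,240)),((-120,-38,50),(302,30)),((-120,38,50),(342,155))],
"scene":[((-30,-38,95),(338,62)),((30,-38,95),(264,25)),((30,38,95),(172,97)),((-30,38,95),(258,133)),((-120,-38,50),(470,182)),((-120,38,50),(402,258)),((-120,38,0),(400,312)),((30,38,0),(197,213))]}
p,r=fit([.5,-.25,1.5],cv(d)); print("dock",p,np.degrees(p[2])); print(r.round(1).tolist())
for k,X in dict(hole=(30,0,62),mouth=(-30,0,45),end=(-120,0,45)).items(): print(k,w(p,X).round(4))
# rod z incl. 3mm mat
o={"top":[((165,0,16),(493,482)),((-45,-13,29),(96,490)),((-45,13,29),(99,440)),((45,13,29),(266,444)),((45,-13,29),(266,494))],
"scene":[((165,0,16),(235,562)),((45,0,16),(108,403))]}
p,r=fit([.35,-.25,-1.5],cv(o)); print("rod",p,np.degrees(p[2])); print(r.round(1).tolist())
for u,v in((33,370),(533,372)): print("mat",ray("top",(u+.5)/3.5-.5+220,(v+.5)/3.5-.5+180,.003))
for nm,u,v,z in(("pack",320,146,.03),("cup",393,189,.07),("drop",399,239,.08)): print(nm,ray("top",u,v,z).round(3))
E
```

```text
dock [ 0.57043581 -0.24286911  1.84770061] 105.86544672680013
[[-1.0, 0.7], [-0.0, -1.2], [0.3, 0.1], [-1.7, -0.4], [1.4, -2.5], [2.0, 1.5], [0.6, -1.5], [-3.0, -1.6], [-0.6, -0.9], [0.2, 0.6], [1.8, -1.5], [-0.3, 0.9], [0.3, 3.2], [-3.0, 1.0]]
hole [[ 0.5622 -0.214   0.062 ]]
mouth [[ 0.5786 -0.2717  0.045 ]]
end [[ 0.6032 -0.3583  0.045 ]]
rod [ 0.40928432 -0.27826339 -1.63254645] -93.53802118132711
[[0.1, -0.5], [-1.1, -0.4], [-1.2, -0.5], [0.4, 0.7], [-0.4, 0.8], [0.7, 0.9], [0.2, 0.9]]
mat [ 0.46060183 -0.19746586  0.003     ]
mat [ 0.45543393 -0.46691906  0.003     ]
pack [ 0.719 -0.373  0.03 ]
cup [ 0.628 -0.5    0.07 ]
drop [ 0.538 -0.506  0.08 ]
```

```bash
cat >> h.py <<'E'
def inc(pos,yaw_deg,cur=None):
    s=robot.observe(); p,rr=(s["tool_pos"],s["tool_rot"]) if cur is None else cur
    R=Ro.from_euler("xyz",rr); Rt=Ro.from_euler("xyz",[np.pi,0,np.radians(yaw_deg)])
    print("delta_cm",(R.inv().apply(np.array(pos)-p)*100).round(2),"dr",np.degrees((R.inv()*Rt).as_rotvec()).round(2))
E
python3 -c "
from h import *
inc([.409,-.278,.10],86.5)
for n,u,v in(('box',185,175),('anal',122,178),('edge',135,240)): print(n,ray('top',u,v,0).round(3))"
```

```text
delta_cm [ 33.19 -15.8   12.64] dr [-6.000e-02 -6.000e-02 -7.288e+01]
box [ 0.674 -0.112  0.   ]
anal [0.669 0.009 0.   ]
edge [ 0.549 -0.018  0.   ]
```

Call:
step_arm(
  increments=[
    {"delta_pos": [4,-2,0.6],"dr": [0,0,-9],"fingers": -1},
    {"delta_pos": [8,-4,1.2],"dr": [0,0,-18],"fingers": -1},
    {"delta_pos": [12,-6,1.8],"dr": [0,0,-27],"fingers": -1},
    {"delta_pos": [16,-8,2.4],"dr": [0,0,-36],"fingers": -1},
    {"delta_pos": [20,-9.5,3],"dr": [0,0,-45],"fingers": -1},
  ],
  newtons=30,
)

```text
time: 0.72
tool_pos: [0.2965, -0.3695, 0.1964]
tool_rot: [-3.141, -0.0, 1.028]
contact_force: [-0.7, 0.3, 0.5]
opening: 0.092
grip_force: 0.0
```

```bash
python3 -c "
from h import *
inc([.409,-.278,.10],86.5)"
```

```text
delta_cm [13.64  4.92  9.64] dr [-2.000e-02 -2.000e-02 -2.758e+01]
```

Call:
step_arm(
  increments=[
    {"delta_pos": [4,1.4,2.8],"dr": [0,0,-8],"fingers": -1},
    {"delta_pos": [8,2.9,5.6],"dr": [0,0,-16],"fingers": -1},
    {"delta_pos": [11,4,8],"dr": [0,0,-23],"fingers": -1},
    {"delta_pos": [13.6,4.9,9.6],"dr": [0,0,-27.6],"fingers": -1},
    {"delta_pos": [13.6,4.9,9.6],"dr": [0,0,-27.6],"fingers": -1},
  ],
)

```text
time: 1.35
tool_pos: [0.4085, -0.2785, 0.0993]
tool_rot: [-3.139, -0.002, 1.507]
contact_force: [-0.2, -0.9, 1.3]
opening: 0.0917
grip_force: 0.0
```

```bash
python3 - <<'E'
from h import *
im=cv2.cvtColor(viewer.read_camera("scene"),cv2.COLOR_RGB2BGR)[180:350,180:340]
cv2.imwrite("pics/c.png",cv2.resize(im,None,fx=3.5,fy=3.5,interpolation=cv2.INTER_CUBIC))
s=robot.observe(); print(s["tool_pos"],s["tool_rot"])
inc([.4093,-.2783,.006],86.5)
print(proj("scene",[s["tool_pos"]]))
E
```

```text
[ 0.40820762 -0.27962223  0.10020745] [-3.1401411e+00 -8.0433376e-04  1.5055252e+00]
delta_cm [0.13 0.11 9.42] dr [-0.08 -0.05 -0.24]
[[231.10310707 230.00095647]]
```

View pics/c.png

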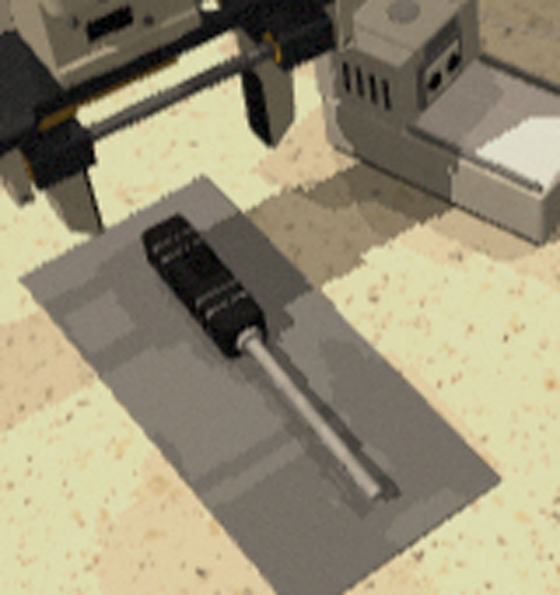

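The fingers straddle the handle, at crop (95,225) and (265,140). Next I descend.

Call:
step_arm(
  increments=[
    {"delta_pos": [0.1,0.1,3],"dr": [0,0,0],"fingers": -1},
    {"delta_pos": [0.1,0.1,6],"dr": [0,0,0],"fingers": -1},
    {"delta_pos": [0.1,0.1,8],"dr": [0,0,0],"fingers": -1},
    {"delta_pos": [0.1,0.1,9.2],"dr": [0,0,0],"fingers": -1},
    {"delta_pos": [0.1,0.1,9.2],"dr": [0,0,0],"fingers": 0},
  ],
)

```text
time: 2.02
tool_pos: [0.4089, -0.2798, 0.0087]
tool_rot: [-3.141, -0.0, 1.504]
contact_force: [-0.9, 0.9, 0.2]
opening: 0.0858
grip_force: 0.0
```

Call:
step_arm(
  increments=[
    {"delta_pos": [0,0,0],"dr": [0,0,0],"fingers": 0.5},
    {"delta_pos": [0,0,0],"dr": [0,0,0],"fingers": 1},
    {"delta_pos": [0,0,0],"dr": [0,0,0],"fingers": 1},
    {"delta_pos": [0,0,0],"dr": [0,0,0],"fingers": 1},
    {"delta_pos": [0,0,0],"dr": [0,0,0],"fingers": 1},
  ],
  newtons=40,
)

```text
time: 2.65
tool_pos: [0.4094, -0.2793, 0.0088]
tool_rot: [3.141, 0.0, 1.505]
contact_force: [-0.2, 0.2, -0.7]
opening: 0.0363
grip_force: 0.0
```

Call:
step_arm(
  increments=[
    {"delta_pos": [0,0,0],"dr": [0,0,0],"fingers": 1},
    {"delta_pos": [0,0,0],"dr": [0,0,0],"fingers": 1},
    {"delta_pos": [0,0,0],"dr": [0,0,0],"fingers": 1},
    {"delta_pos": [0,0,0],"dr": [0,0,0],"fingers": 1},
    {"delta_pos": [0,0,0],"dr": [0,0,0],"fingers": 1},
  ],
  newtons=40,
)

```text
time: 3.28
tool_pos: [0.4094, -0.2793, 0.0087]
tool_rot: [-3.142, 0.0, 1.505]
contact_force: [-1.0, 0.1, 0.0]
opening: 0.026
grip_force: 40.0
```

Call:
step_arm(
  increments=[
    {"delta_pos": [0,0,-2],"dr": [0,0,0],"fingers": 1},
    {"delta_pos": [0,0,-5],"dr": [0,0,0],"fingers": 1},
    {"delta_pos": [0,0,-8],"dr": [0,0,0],"fingers": 1},
    {"delta_pos": [0,0,-11],"dr": [0,0,0],"fingers": 1},
    {"delta_pos": [0,0,-12],"dr": [0,0,0],"fingers": 1},
  ],
)

```text
time: 3.9
tool_pos: [0.41, -0.2798, 0.1301]
tool_rot: [3.139, 0.002, 1.505]
contact_force: [-0.5, 0.9, -1.6]
opening: 0.0256
grip_force: 40.0
```

```bash
python3 -c "
from h import *
inc([.5116,-.0361,.13],105.87)"
```

```text
delta_cm [ 2.499e+01  8.540e+00 -2.000e-02] dr [  0.11   0.13 -19.65]
```

Call:
step_arm(
  increments=[
    {"delta_pos": [2.5,0.5,0],"dr": [0,0,0],"fingers": 1},
    {"delta_pos": [6.5,1.5,0],"dr": [0,0,-2],"fingers": 1},
    {"delta_pos": [11,3,0],"dr": [0,0,-5],"fingers": 1},
    {"delta_pos": [15,4.5,0],"dr": [0,0,-9],"fingers": 1},
    {"delta_pos": [18.5,6,0],"dr": [0,0,-13],"fingers": 1},
  ],
)

```text
time: 4.53
tool_pos: [0.4813, -0.097, 0.1277]
tool_rot: [-3.14, -0.001, 1.734]
contact_force: [1.2, 0.6, -1.3]
opening: 0.0256
grip_force: 40.0
```

```bash
python3 -c "
from h import *
inc([.5116,-.0361,.13],105.87)"
```

```text
delta_cm [ 5.51  3.98 -0.24] dr [-0.08 -0.05 -6.49]
```

Call:
step_arm(
  increments=[
    {"delta_pos": [2,1.5,0],"dr": [0,0,-2.5],"fingers": 1},
    {"delta_pos": [4.2,3,0],"dr": [0,0,-5],"fingers": 1},
    {"delta_pos": [5.5,4,0.5],"dr": [0,0,-6.5],"fingers": 1},
    {"delta_pos": [5.5,4,3.5],"dr": [0,0,-6.5],"fingers": 1},
    {"delta_pos": [5.5,4,6.5],"dr": [0,0,-6.5],"fingers": 1},
  ],
)

```text
time: 5.15
tool_pos: [0.5119, -0.0378, 0.0622]
tool_rot: [-3.141, 0.0, 1.846]
contact_force: [0.5, -0.2, -1.8]
opening: 0.0253
grip_force: 40.0
```

```bash
python3 - <<'E'
from h import *
print(robot.observe()["tool_rot"]); inc([.5116,-.0361,.0547],105.87)
a=[]
for n,(x,y) in dict(top=(160,150),scene=(200,130)).items():
    im=cv2.cvtColor(viewer.read_camera(n),cv2.COLOR_RGB2BGR)
    cv2.imwrite(f"pics/{n}1.png",im); a.append(cv2.resize(im[y:y+120,x:x+160],None,fx=5,fy=5,interpolation=cv2.INTER_CUBIC))
cv2.imwrite("pics/d.png",a[0]); cv2.imwrite("pics/e.png",a[1])
E
```

```text
[-3.14117845e+00  6.72139262e-05  1.84562866e+00]
delta_cm [0.17 0.02 0.75] dr [-0.02  0.   -0.12]
```

View pics/d.png

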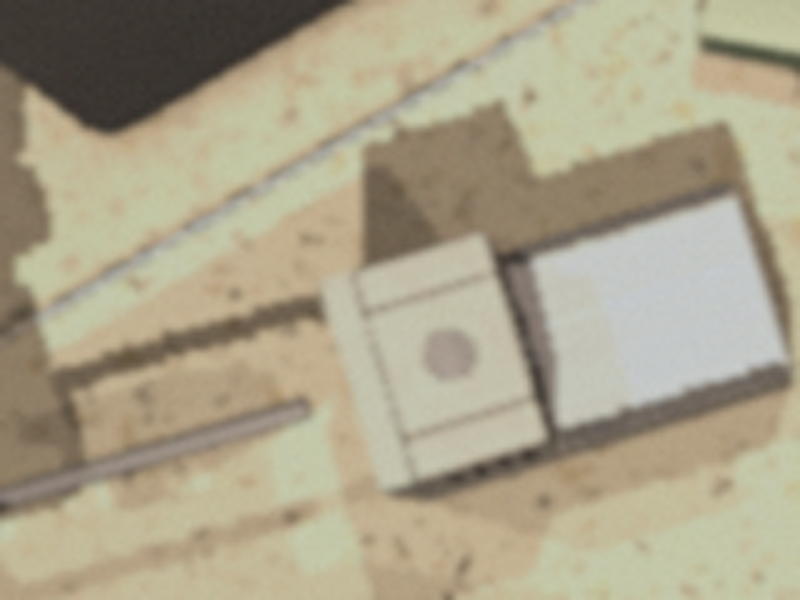

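View pics/e.png

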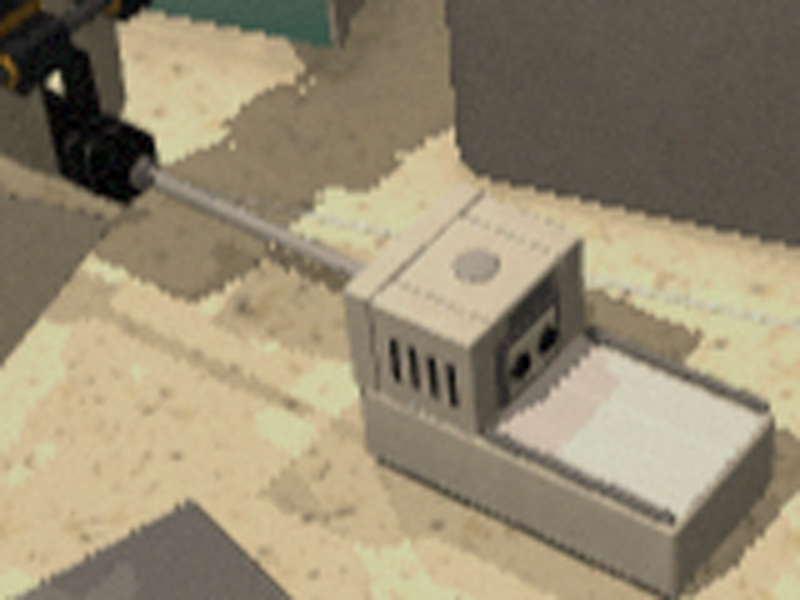

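```bash
python3 - <<'E'
from h import *
off={"top":(160,150),"scene":(200,130)}
px=lambda n,u,v:((u+.5)/5-.5+off[n][0],(v+.5)/5-.5+off[n][1])
d={"top":[((30,-38,95),(322,287)),((-30,-38,95),(488,235)),((-30,38,95),(547,440)),((30,38,95),(390,492)),((-120,-38,50),(735,190)),((-120,38,50),(790,372))],
"scene":[((-30,-38,95),(583,240)),((30,-38,95),(480,190)),((30,38,95),(348,290)),((-30,38,95),(470,345)),((-120,-38,50),(773,412)),((-120,38,50),(677,520)),((-120,38,0),(672,597)),((30,38,0),(367,455))]}
c={n:[(X,px(n,*q)) for X,q in l] for n,l in d.items()}
s=robot.observe(); t=s["tool_pos"]; y=s["tool_rot"][2]; u=np.array([np.cos(y),np.sin(y),0])
za=t[2]+.0073; tipk=t-u*.165; tipk[2]=za
m=ray("top",*px("top",308,408),za); m2=ray("top",*px("top",5,497),za)
print("tip kin",tipk.round(4),"cam",m.round(4),"dir cam",np.degrees(np.arctan2(*(m2-m)[1::-1])),"kin",np.degrees(y))
ck=proj("scene",[t-u*.045+[0,0,.0073]]); print("pin base scene pred",ck,"seen",px("scene",150,177))
for nm,o in(("top",{"top":c["top"]}),("scene",{"scene":c["scene"]}),("both",c)):
    p,r=fit([.57,-.243,1.85],o); print(nm,p.round(4),np.degrees(p[2]).round(2),"rms",np.sqrt((r**2).mean()).round(2),"hole",w(p,(30,0,62)).round(4))
    ux=np.array([np.cos(p[2]),np.sin(p[2])]); uy=np.array([-ux[1],ux[0]])
    for k in(m,tipk): print("  tip in dock",((k[:2]-p[:2])@np.c_[ux,uy]*1000).round(1))
    if nm!="scene":print(r.round(1).tolist())
E
```

```text
tip kin [ 0.5542 -0.1964  0.0676] cam [ 0.5571 -0.1946  0.0676] dir cam 105.67203739397436 kin 105.7130594554117
pin base scene pred [[228.14030079 162.91752556]] seen (229.6, 165.0)
top [ 0.5691 -0.2432  1.8659] 106.91 rms 1.07 hole [[ 0.5604 -0.2145  0.062 ]]
  tip in dock [50.  -2.6]
  tip in dock [49.2  0.7]
[[-0.6, -0.4], [-0.4, -0.5], [0.9, 0.4], [-1.3, 0.7], [0.2, -2.3], [2.0, 0.9]]
scene [ 0.5703 -0.2443  1.8398] 105.41 rms 1.57 hole [[ 0.5623 -0.2154  0.062 ]]
  tip in dock [51.4 -0.5]
  tip in dock [50.5  2.8]
both [ 0.5695 -0.2433  1.8583] 106.47 rms 1.44 hole [[ 0.561  -0.2146  0.062 ]]
  tip in dock [50.2 -2. ]
  tip in dock [49.4  1.4]
[[-0.4, -0.7], [-0.2, -0.6], [0.9, 0.4], [-1.4, 0.4], [0.6, -2.0], [2.0, 1.2], [0.4, -1.6], [-4.1, -2.1], [-1.2, -0.6], [-0.0, -0.0], [1.5, -1.9], [-0.4, 0.7], [0.5, 3.0], [-0.3, 1.4]]
```

```bash
python3 - <<'E'
from h import *
px=lambda u,v:((u+.5)/5-.5+160,(v+.5)/5-.5+150)
b,f,e=ray("top",*px(356,389.5),.095),ray("top",*px(517.5,337.5),.095),ray("top",*px(762,281),.049)
t=ray("top",*px(308,408),.0676); t2=ray("top",*px(5,497),.0676)
for a,c in((b,f),(b,e),(f,e)):
    d=(a-c)[:2]; print(np.linalg.norm(d).round(4),np.degrees(np.arctan2(d[1],d[0])).round(2))
d=(b-e)[:2]/np.linalg.norm((b-e)[:2]); n=np.array([-d[1],d[0]])
print("tip rel back centre: along",(t-b)[:2]@d,"lat",(t-b)[:2]@n,"t2 lat",(t2-b)[:2]@n)
E
```

```text
0.058 107.17
0.146 106.82
0.088 106.6
tip rel back centre: along 0.02161043626273975 lat -0.00292481870184466 t2 lat -0.005153123617697989
```

Call:
step_arm(
  increments=[
    {"delta_pos": [0,-0.25,0.3],"dr": [0,0,-0.5],"fingers": 1},
    {"delta_pos": [0,-0.5,0.6],"dr": [0,0,-1.1],"fingers": 1},
    {"delta_pos": [0,-0.5,0.6],"dr": [0,0,-1.1],"fingers": 1},
    {"delta_pos": [0,-0.5,0.6],"dr": [0,0,-1.1],"fingers": 1},
    {"delta_pos": [0,-0.5,0.6],"dr": [0,0,-1.1],"fingers": 1},
  ],
)

```text
time: 5.88
tool_pos: [0.5075, -0.0393, 0.058]
tool_rot: [3.141, 0.0, 1.864]
contact_force: [-0.1, -0.0, -1.6]
opening: 0.0258
grip_force: 40.0
```

Call:
step_arm(
  increments=[
    {"delta_pos": [0,0,0.3],"dr": [0,0,0],"fingers": 1},
    {"delta_pos": [-0.6,0,0.3],"dr": [0,0,0],"fingers": 1},
    {"delta_pos": [-1.2,0,0.3],"dr": [0,0,0],"fingers": 1},
    {"delta_pos": [-1.4,0,0.3],"dr": [0,0,0],"fingers": 1},
    {"delta_pos": [-1.4,0,0.3],"dr": [0,0,0],"fingers": 1},
  ],
)

```text
time: 6.5
tool_pos: [0.5114, -0.053, 0.0547]
tool_rot: [-3.142, 0.0, 1.864]
contact_force: [0.0, 0.8, -1.1]
opening: 0.0258
grip_force: 40.0
```

```bash
python3 - <<'E'
from h import *
L=[]
im=[]
for n in("top","scene")*3:
    I=viewer.read_camera(n); s=robot.observe(); L.append(np.r_[s["tool_pos"],s["tool_rot"]])
    if len(im)<2: im.append(cv2.cvtColor(I,cv2.COLOR_RGB2BGR))
print(np.array(L).round(4))
a=cv2.resize(im[0][190:260,190:290],None,fx=8,fy=8,interpolation=cv2.INTER_CUBIC)
cv2.imwrite("pics/f.png",a)
E
```

```text
[[ 5.1130e-01 -5.2800e-02  5.4700e-02 -3.1415e+00  0.0000e+00  1.8641e+00]
 [ 5.1130e-01 -5.2700e-02  5.4700e-02 -3.1415e+00 -0.0000e+00  1.8644e+00]
 [ 5.1130e-01 -5.2600e-02  5.4700e-02 -3.1415e+00 -0.0000e+00  1.8645e+00]
 [ 5.1130e-01 -5.2600e-02  5.4700e-02 -3.1415e+00  0.0000e+00  1.8645e+00]
 [ 5.1130e-01 -5.2600e-02  5.4700e-02 -3.1415e+00  1.0000e-04  1.8646e+00]
 [ 5.1130e-01 -5.2600e-02  5.4700e-02 -3.1416e+00  1.0000e-04  1.8646e+00]]
```

View pics/f.png

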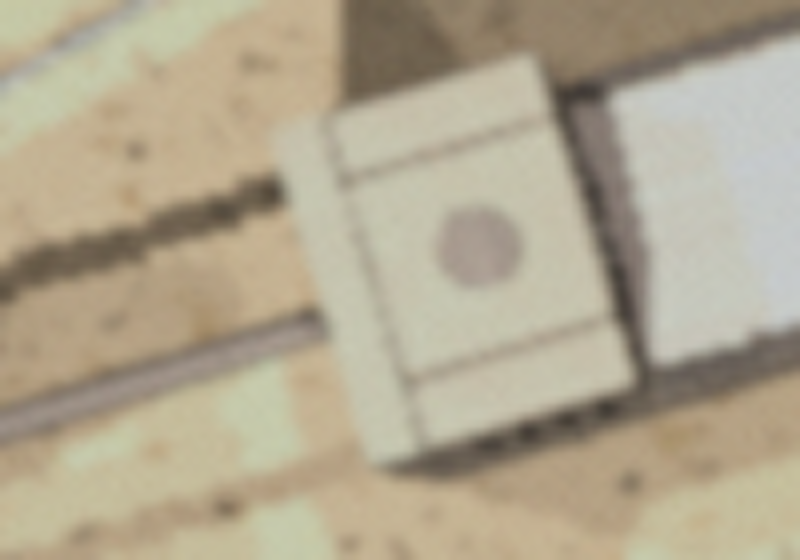

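```bash
python3 - <<'E'
from h import *
px=lambda u,v:((u+.5)/8-.5+190,(v+.5)/8-.5+190)
b,f=ray("top",*px(331,300),.095),ray("top",*px(588,218),.095)
t,t2=ray("top",*px(312,324),.062),ray("top",*px(3,424),.062)
y=np.radians(106.8); d=np.array([np.cos(y),np.sin(y)]); n=np.array([-d[1],d[0]])
print("lat b-f",(b-f)[:2]@n*1e3,"tip",(t-(b+f)/2)[:2]@d*1e3,(t-(b+f)/2)[:2]@n*1e3,(t2-(b+f)/2)[:2]@n*1e3)
a=(t2-t)[:2]; print(np.degrees(np.arctan2(a[1],a[0])))
E
```

```text
lat b-f 0.22100290181513843 tip 38.638604606831244 -0.9561086613430233 -0.38968108890243974
107.25205021633877
```

Call:
step_arm(
  increments=[
    {"delta_pos": [-0.3,-0.05,0],"dr": [0,0,0],"fingers": 1},
    {"delta_pos": [-0.6,-0.05,0],"dr": [0,0,0],"fingers": 1},
    {"delta_pos": [-0.9,-0.05,0],"dr": [0,0,0],"fingers": 1},
    {"delta_pos": [-1.2,-0.05,0],"dr": [0,0,0],"fingers": 1},
    {"delta_pos": [-1.4,-0.05,0],"dr": [0,0,0],"fingers": 1},
  ],
)

```text
time: 7.42
tool_pos: [0.515, -0.0665, 0.0547]
tool_rot: [3.142, 0.0, 1.864]
contact_force: [0.1, 0.9, -0.4]
opening: 0.0258
grip_force: 40.0
```

Call:
step_arm(
  increments=[
    {"delta_pos": [-0.2,0,0],"dr": [0,0,0],"fingers": 1},
    {"delta_pos": [-0.4,0,0],"dr": [0,0,0],"fingers": 1},
    {"delta_pos": [-0.6,0,0],"dr": [0,0,0],"fingers": 1},
    {"delta_pos": [-0.8,0,0],"dr": [0,0,0],"fingers": 1},
    {"delta_pos": [-1.0,0,0],"dr": [0,0,0],"fingers": 1},
  ],
)

```text
time: 8.05
tool_pos: [0.5168, -0.0745, 0.0544]
tool_rot: [-3.14, -0.003, 1.865]
contact_force: [-1.6, 6.6, -0.2]
opening: 0.0259
grip_force: 40.0
```

Call:
step_arm(
  increments=[
    {"delta_pos": [-0.4,0,0],"dr": [0,0,0],"fingers": 1},
    {"delta_pos": [-0.8,0,0],"dr": [0,0,0],"fingers": 1},
    {"delta_pos": [-1.2,0,0],"dr": [0,0,0],"fingers": 1},
    {"delta_pos": [-1.6,0,0],"dr": [0,0,0],"fingers": 1},
    {"delta_pos": [-2.0,0,0],"dr": [0,0,0],"fingers": 1},
  ],
)

```text
time: 8.68
tool_pos: [0.5231, -0.0943, 0.0545]
tool_rot: [-3.141, -0.001, 1.865]
contact_force: [-0.1, 0.9, -1.8]
opening: 0.0259
grip_force: 40.0
```

Call:
step_arm(
  increments=[
    {"delta_pos": [-0.4,0,0],"dr": [0,0,0],"fingers": 1},
    {"delta_pos": [-0.8,0,0],"dr": [0,0,0],"fingers": 1},
    {"delta_pos": [-1.2,0,0],"dr": [0,0,0],"fingers": 1},
    {"delta_pos": [-1.6,0,0],"dr": [0,0,0],"fingers": 1},
    {"delta_pos": [-2.0,0,0],"dr": [0,0,0],"fingers": 1},
  ],
)

```text
time: 9.3
tool_pos: [0.5295, -0.1144, 0.0547]
tool_rot: [-3.142, 0.0, 1.864]
contact_force: [-0.4, 0.0, -1.9]
opening: 0.0256
grip_force: 40.0
```

```bash
python3 - <<'E'
from h import *
im=[cv2.cvtColor(viewer.read_camera(n),cv2.COLOR_RGB2BGR) for n in("top","scene")]
cv2.imwrite("pics/g.png",np.hstack([cv2.resize(im[0][170:270,190:330],(560,400),interpolation=cv2.INTER_CUBIC)[:,160:],cv2.resize(im[1][150:250,255:355],(400,400),interpolation=cv2.INTER_CUBIC)]))
s=robot.observe();print(s["tool_pos"],s["tool_rot"],s["contact_force"]); print((s["tool_pos"][:2]-[.5693,-.2432])@[-.289,.957]-.165)
E
```

```text
[ 0.52963317 -0.11462982  0.05474137] [3.14132917e+00 4.85551985e-04 1.86404245e+00] [ 0.17984787  0.11536448 -1.54536858]
-0.030494626654369528
```

View pics/g.png

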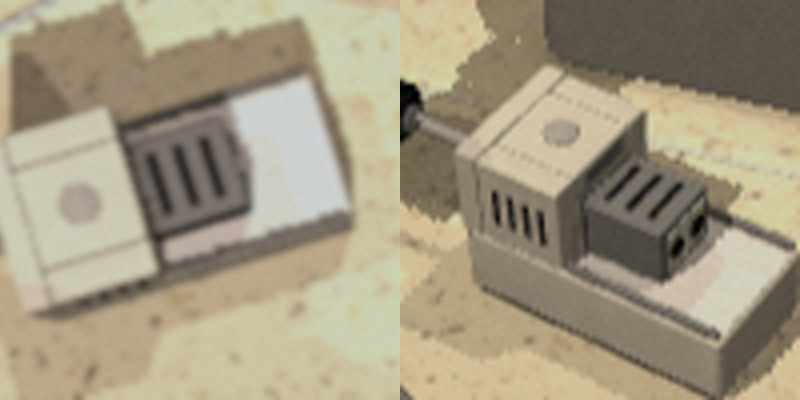

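The cartridge (left half, about (195,170)) is just emerging from the mouth. It needs about 17 mm more.

Call:
step_arm(
  increments=[
    {"delta_pos": [-0.4,0,0],"dr": [0,0,0],"fingers": 1},
    {"delta_pos": [-0.8,0,0],"dr": [0,0,0],"fingers": 1},
    {"delta_pos": [-1.2,0,0],"dr": [0,0,0],"fingers": 1},
    {"delta_pos": [-1.5,0,0],"dr": [0,0,0],"fingers": 1},
    {"delta_pos": [-1.7,0,0],"dr": [0,0,0],"fingers": 1},
  ],
)

```text
time: 10.02
tool_pos: [0.5344, -0.1306, 0.0547]
tool_rot: [-3.142, 0.0, 1.864]
contact_force: [-0.0, 0.0, -1.2]
opening: 0.026
grip_force: 40.0
```

```bash
python3 - <<'E'
from h import *
im=[cv2.cvtColor(viewer.read_camera(n),cv2.COLOR_RGB2BGR) for n in("top","scene")]
cv2.imwrite("pics/i.png",np.hstack([cv2.resize(im[0][170:270,190:330],(560,400),interpolation=cv2.INTER_CUBIC)[:,160:],cv2.resize(im[1][150:250,255:355],(400,400),interpolation=cv2.INTER_CUBIC)]))
s=robot.observe();print((s["tool_pos"][:2]-[.5693,-.2432])@[-.289,.957]-.165)
E
```

```text
-0.04719517095641104
```

View pics/i.png

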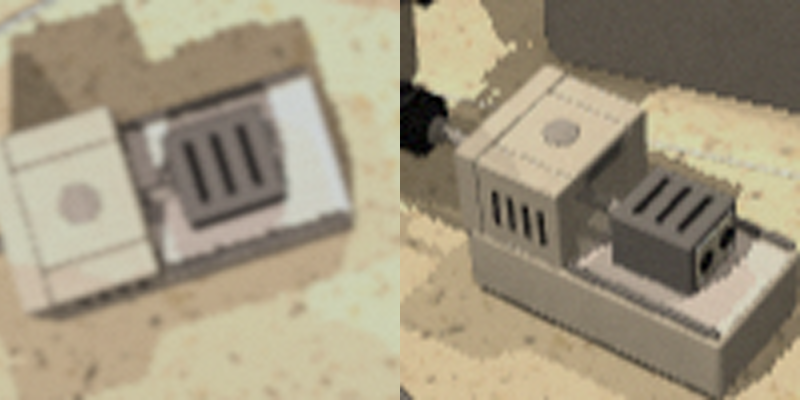

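The cartridge (left half, about (230,165)) now stands fully on the shelf with a gap to the housing. Next I withdraw the rod.

Call:
step_arm(
  increments=[
    {"delta_pos": [1,0,0],"dr": [0,0,0],"fingers": 1},
    {"delta_pos": [2.5,0,0],"dr": [0,0,0],"fingers": 1},
    {"delta_pos": [4,0,0],"dr": [0,0,0],"fingers": 1},
    {"delta_pos": [5.5,0,0],"dr": [0,0,0],"fingers": 1},
    {"delta_pos": [6,0,0],"dr": [0,0,0],"fingers": 1},
  ],
)

```text
time: 10.75
tool_pos: [0.5165, -0.0716, 0.0548]
tool_rot: [-3.141, -0.0, 1.866]
contact_force: [-0.4, 0.5, -0.4]
opening: 0.0256
grip_force: 40.0
```

Call:
step_arm(
  increments=[
    {"delta_pos": [1,0,0],"dr": [0,0,0],"fingers": 1},
    {"delta_pos": [2.5,0,0],"dr": [0,0,0],"fingers": 1},
    {"delta_pos": [4,0,0],"dr": [0,0,0],"fingers": 1},
    {"delta_pos": [4.5,0,0],"dr": [0,0,0],"fingers": 1},
    {"delta_pos": [4.5,0,0],"dr": [0,0,0],"fingers": 1},
  ],
)

```text
time: 11.38
tool_pos: [0.5039, -0.0295, 0.0548]
tool_rot: [3.141, 0.0, 1.865]
contact_force: [-0.3, -0.3, -1.1]
opening: 0.0259
grip_force: 40.0
```

Call:
step_arm(
  increments=[
    {"delta_pos": [0,0,-2],"dr": [0,0,0],"fingers": 1},
    {"delta_pos": [0,0,-4],"dr": [0,0,0],"fingers": 1},
    {"delta_pos": [0,0,-6],"dr": [0,0,0],"fingers": 1},
    {"delta_pos": [0,0,-7.5],"dr": [0,0,0],"fingers": 1},
    {"delta_pos": [0,0,-7.5],"dr": [0,0,0],"fingers": 1},
  ],
)

```text
time: 12.0
tool_pos: [0.5047, -0.0302, 0.1306]
tool_rot: [3.14, 0.001, 1.864]
contact_force: [-0.4, -0.3, -1.2]
opening: 0.0259
grip_force: 40.0
```

```bash
python3 -c "
from h import *
inc([.4094,-.2793,.13],86.3)"
```

```text
delta_cm [-21.09 -16.32   0.05] dr [ 0.13  0.05 20.5 ]
```

Call:
step_arm(
  increments=[
    {"delta_pos": [-1.5,-2.5,0],"dr": [0,0,2],"fingers": 1},
    {"delta_pos": [-4,-5.5,0],"dr": [0,0,6],"fingers": 1},
    {"delta_pos": [-7,-8.5,0],"dr": [0,0,10],"fingers": 1},
    {"delta_pos": [-10.5,-11,0],"dr": [0,0,14],"fingers": 1},
    {"delta_pos": [-14,-13,0],"dr": [0,0,17],"fingers": 1},
  ],
)

```text
time: 12.62
tool_pos: [0.4189, -0.2025, 0.129]
tool_rot: [-3.14, -0.001, 1.566]
contact_force: [1.3, 0.0, -2.4]
opening: 0.0261
grip_force: 40.0
```

```bash
python3 -c "
from h import *
inc([.4094,-.2793,.13],86.3)"
```

```text
delta_cm [-7.68 -0.91 -0.11] dr [-0.07 -0.04  3.4 ]
```

Call:
step_arm(
  increments=[
    {"delta_pos": [-3,-0.4,0],"dr": [0,0,1.5],"fingers": 1},
    {"delta_pos": [-6,-0.8,0],"dr": [0,0,3],"fingers": 1},
    {"delta_pos": [-7.5,-1,2],"dr": [0,0,3.5],"fingers": 1},
    {"delta_pos": [-7.5,-1,5],"dr": [0,0,3.5],"fingers": 1},
    {"delta_pos": [-7.5,-1,8],"dr": [0,0,3.5],"fingers": 1},
  ],
)

```text
time: 13.25
tool_pos: [0.4093, -0.2765, 0.0481]
tool_rot: [-3.141, -0.0, 1.506]
contact_force: [-0.4, 0.8, -2.4]
opening: 0.0259
grip_force: 40.0
```

```bash
python3 - <<'E'
from h import *
for _ in range(4): viewer.read_camera("top")
s=robot.observe();print(s["tool_pos"],s["tool_rot"]); inc([.4094,-.2793,.0092],86.3)
E
```

```text
[ 0.40952952 -0.27627579  0.04938669] [-3.14034866e+00 -9.29359580e-04  1.50659455e+00]
delta_cm [-0.31  0.01  4.02] dr [-0.07 -0.05  0.02]
```

Call:
step_arm(
  increments=[
    {"delta_pos": [-0.2,0,1],"dr": [0,0,0],"fingers": 1},
    {"delta_pos": [-0.2,0,2],"dr": [0,0,0],"fingers": 1},
    {"delta_pos": [-0.2,0,3],"dr": [0,0,0],"fingers": 1},
    {"delta_pos": [-0.2,0,3.6],"dr": [0,0,0],"fingers": 1},
    {"delta_pos": [-0.2,0,3.7],"dr": [0,0,0],"fingers": 1},
  ],
)

```text
time: 14.08
tool_pos: [0.4095, -0.2783, 0.0122]
tool_rot: [-3.141, -0.001, 1.507]
contact_force: [-0.4, -0.1, -0.9]
opening: 0.0256
grip_force: 40.0
```

Call:
step_arm(
  increments=[
    {"delta_pos": [0,0,0],"dr": [0,0,0],"fingers": 1},
    {"delta_pos": [0,0,0.05],"dr": [0,0,0],"fingers": 1},
    {"delta_pos": [0,0,0.1],"dr": [0,0,0],"fingers": 1},
    {"delta_pos": [0,0,0.1],"dr": [0,0,0],"fingers": 1},
    {"delta_pos": [0,0,0.1],"dr": [0,0,0],"fingers": 1},
  ],
)

```text
time: 14.7
tool_pos: [0.4097, -0.2785, 0.0118]
tool_rot: [3.141, 0.0, 1.507]
contact_force: [0.4, 0.0, -1.8]
opening: 0.0257
grip_force: 40.0
```

Call:
step_arm(
  increments=[
    {"delta_pos": [0,0,0.1],"dr": [0,0,0],"fingers": 1},
    {"delta_pos": [0,0,0.2],"dr": [0,0,0],"fingers": 1},
    {"delta_pos": [0,0,0.25],"dr": [0,0,0],"fingers": 1},
    {"delta_pos": [0,0,0.25],"dr": [0,0,0],"fingers": 1},
    {"delta_pos": [0,0,0.25],"dr": [0,0,0],"fingers": 1},
  ],
)

```text
time: 15.32
tool_pos: [0.4097, -0.2785, 0.0092]
tool_rot: [3.142, 0.0, 1.507]
contact_force: [0.3, -1.1, -1.1]
opening: 0.0255
grip_force: 40.0
```

Call:
step_arm(
  increments=[
    {"delta_pos": [0,0,0.05],"dr": [0,0,0],"fingers": 1},
    {"delta_pos": [0,0,0.05],"dr": [0,0,0],"fingers": 1},
    {"delta_pos": [0,0,0.05],"dr": [0,0,0],"fingers": 0.3},
    {"delta_pos": [0,0,0.05],"dr": [0,0,0],"fingers": 0.2},
    {"delta_pos": [0,0,0.05],"dr": [0,0,0],"fingers": 0},
  ],
)

```text
time: 15.95
tool_pos: [0.4097, -0.2785, 0.0088]
tool_rot: [3.141, 0.0, 1.507]
contact_force: [-0.6, -0.2, 0.2]
opening: 0.0424
grip_force: 0.0
```

Call:
step_arm(
  increments=[
    {"delta_pos": [0,0,0],"dr": [0,0,0],"fingers": -0.2},
    {"delta_pos": [0,0,0],"dr": [0,0,0],"fingers": -0.5},
    {"delta_pos": [0,0,0],"dr": [0,0,0],"fingers": -0.5},
    {"delta_pos": [0,0,0],"dr": [0,0,0],"fingers": -0.5},
    {"delta_pos": [0,0,0],"dr": [0,0,0],"fingers": -0.5},
  ],
)

```text
time: 16.58
tool_pos: [0.4096, -0.2784, 0.0087]
tool_rot: [-3.142, 0.0, 1.507]
contact_force: [-0.9, -0.0, 0.0]
opening: 0.0688
grip_force: 0.0
```

Call:
step_arm(
  increments=[
    {"delta_pos": [0,0,-1.5],"dr": [0,0,0],"fingers": -0.5},
    {"delta_pos": [0,0,-4.5],"dr": [0,0,0],"fingers": -0.5},
    {"delta_pos": [0,0,-8],"dr": [0,0,0],"fingers": -0.5},
    {"delta_pos": [0,0,-12],"dr": [0,0,0],"fingers": -0.5},
    {"delta_pos": [0,0,-14],"dr": [0,0,0],"fingers": -0.5},
  ],
)

```text
time: 17.2
tool_pos: [0.4103, -0.279, 0.152]
tool_rot: [3.138, 0.003, 1.507]
contact_force: [-0.2, -0.8, -0.4]
opening: 0.069
grip_force: 0.0
```

Call:
step_arm(
  increments=[
    {"delta_pos": [-3,-2,-1],"dr": [0,0,0],"fingers": -0.5},
    {"delta_pos": [-7,-5,-2],"dr": [0,0,0],"fingers": -0.5},
    {"delta_pos": [-11,-8,-2],"dr": [0,0,0],"fingers": -0.5},
    {"delta_pos": [-14,-10,-2],"dr": [0,0,0],"fingers": -0.5},
    {"delta_pos": [-14,-10,-2],"dr": [0,0,0],"fingers": -0.5},
  ],
)

```text
time: 17.82
tool_pos: [0.2995, -0.4135, 0.1697]
tool_rot: [3.141, 0.001, 1.503]
contact_force: [1.1, 1.1, 0.8]
opening: 0.0691
grip_force: 0.0
```

```bash
python3 - <<'E'
from h import *
a=cv2.imread("pics/top0.png").astype(int); I=cv2.cvtColor(viewer.read_camera("top"),cv2.COLOR_RGB2BGR)
def rod(x):
    m=(x.max(2)<50)[290:345,232:372]; n,l,st,c=cv2.connectedComponentsWithStats(m.astype(np.uint8)); k=1+st[1:,4].argmax(); return st[k],c[k]
print(rod(a),rod(I.astype(int)))
# cartridge grey region on the shelf, in dock coords at z=.079
q=[.5693,-.2432]; d=np.array([-.289,.957]); n=np.array([-.957,-.289])
m=((I.max(2)<125)[180:250,265:325]); nn,l,st,c=cv2.connectedComponentsWithStats(m.astype(np.uint8))
for k in range(1,nn):
    if st[k,4]>80:
        X=ray("top",265+c[k][0],180+c[k][1],.079)[:2]-q; print("blob",st[k],X@d,X@n)
s=robot.observe();print(s["time"],s["tool_pos"],s["opening"])
E
```

```text
(array([ 15,  15,  50,  17, 648], dtype=int32), array([39.4845679 , 22.67746914])) (array([ 15,  14,  50,  17, 637], dtype=int32), array([38.92621664, 22.10675039]))
blob [  0   6  43  17 143] -0.07504973650245488 -0.030068405066779248
blob [   0   16   53   47 1301] -0.06410977812462308 0.014932001577371177
17.875 [ 0.30031817 -0.41221646  0.16947966] 0.06912709337643
```

```bash
python3 -c "
from cell import robot
print(robot.hand_in())"
```

```text
the job is handed in; nothing more can be done
None
```

I pushed the cartridge fully out of the bay onto the dock's front shelf, drew the rod out and laid it back on the mat where it started, then handed the job in at about 18 s; I last viewed the cartridge before drawing the rod out.

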